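# Unsnap the terminal box cover and push it off the terminals

### The arm

A 6-joint arm with a two-finger parallel gripper is mounted at the origin on the work surface. World frame = base frame: x ahead of the robot, y to its left, z up, the work surface at z = 0. Lengths are in m, angles in rad, forces in N, time in s.
With the tool pointing down it reaches from about 0.15 to 0.775 m from the base axis. Payload 6.1 kg.
Tool frame: the origin (TCP) lies on the centre line of the jaws, within the pads' length; the fingertips stand 22 mm ahead of it and the grasp point (between the pads) lies 3 mm ahead of it; x points along the fingers, y is the direction in which the jaws open and shut, and the axes are right-handed (so a half turn about x gives the same grasp; the last joint's range is limited). The gripper opens to 85 mm and grips with 20 to 120 N. Pads are 22 mm wide; open, the fingers measure 114 mm over their backs; the gripper's body (76 mm by 85 mm) begins 54 mm behind the grasp point. The pads swing forward as they close: fully open they stand 13 mm farther back than shut.
Start: joints at [1.195, 0.126, -0.04, 1.405, 0, 1.571], TCP at [0.193, 0.488, 0.253] pointing down, gripper open.
Joint ranges: [-2.72, 2.72], [-0.95, 1.95], [-1.27, 1.35], [-1.78, 2.02], [-1.46, 1.47], [-3.14, 3.14]. Speed limits (rad/s): [2.39, 2.39, 3.01, 3.14, 3.14, 3.14].

### API

Orientations are given as a unit quaternion [x, y, z, w].
In Python, from station import r gives the robot as it stands. The module is installed in compiled form; this text tells all that it offers.
- The arm moves only by the shell command python3 -m handwheel 'ROWS' [FORCE]. ROWS is JSON, a list of rows, each a list of 3 entries, a list of its own where there are three numbers: the closure, from 0 (fully open) to 1 (shut), then the shift along the tool's x, y, z in units of 2.5 cm (1.0 is 2.5 cm), then the turn, a rotation vector about the tool's x, y, z in units of 5 degrees (1.0 is 5 degrees). A call has 1 to 20 rows; each row shifts and turns the commanded pose from where the row before left it, along the tool's axes as they then stand; what a row does not reach is not made up. A row lasts 1/8 s, in which the tool goes at most 62.5 mm and 10.7 degrees, less where a joint would pass 70% of its speed; a pose out of reach is approached as far as the arm can. A call with a number of a shift or a turn outside -1 to 1 is refused whole. A call with a gripper value outside its range is refused whole. The fingers move at their own pace and stop on an object; FORCE is the grip in N (left out, the last holds). Time passes only in rows, so rows that do not move let the fingers close. It gives the time, the measured TCP pose, the force and the opening at its end, in the units of the state.
- r.read_state(): the state, without advancing time (a new reading comes with each control period).
- r.camera(name): name is "scene" or "top" or "wrist"; returns the picture (400x640x3 uint8, red, green, blue); there is no depth.
- r.camera_params(name): a dict with "camera_matrix" (3x3 intrinsics, pixels), "T" (4x4, takes a point from camera to world coordinates); the wrist camera has in their place "hand_eye" (4x4, takes a point from camera to tool coordinates, whose origin is the TCP and whose axes are the tool frame's). Camera axes: x right, y down, z forward; pixel columns grow to the right and rows downward; lengths in m; the calibration is good to about 2 mm. A picture is of the moment at which its call begins: read the wrist's pose just before it. camera_params takes no time and is no camera call.
- r.job_done(): hands the job in, once; it reports no verdict.
The state is a dict: "t": time; "qpos": joint angles; "joint_velocities": joint speeds; "joint_efforts": joint torques, N m; "eef_pos": TCP position; "tcp_rot": TCP orientation; "wrist_force": force on the tool from outside, world axes, zero at the start; "wrist_torque": the same for the moment, N m; "grip_width": opening from 0.0 (shut) to 1.0 (fully open).
Only numpy, scipy, OpenCV 4.12 (cv2) and the standard library are available. Lean on these libraries where they do the work, as an engineer would, in place of code of your own. Each camera call takes 0.05 s, during which the arm holds its last target.

### The job

Bare the terminals in the terminal box on the bench so that they can be wired. First press the snap tab in front of the cover fully down, then push the released cover from behind along its rails, over the tab, right off its seat until all the terminals lie bare; only press and push, do not lift or tip the cover, leave it lying flat on the rails, and leave the jar, screwdriver and brush where they are.

Things in the scene. Friction and masses are not known exactly. Their poses are not given: they have to be found in the camera images.
- case: Fixed dark grey terminal box, 216 x 120 mm, on the bench. Origin on the bench, mid width, 118 mm from its rear end; +x is the way the cover slides off, z up. Two rails, tops 60 mm above the bench, y 30 to 54 mm either side; between them a 60 mm wide channel, 16 mm deep. Guide walls outside the rails and an end stop at x = 92 rise 10 mm above the rails; a rear lip (x -118 to -112) rises 5 mm.
- terminals (a point): Centre of the top of the white terminal strip with 8 brass screws, 70 (box x) by 46 mm, in the channel, 8 mm below the rail tops, at box x = -65 mm; hidden under the cover at the start.
- cover_mid (a point): Centre of the loose light grey hooded cover: closed block 90 (x) by 104 (y) by 34 mm high, slots on top, 0.13 to 0.23 kg, axes parallel to the box's. It lies on the rails over the terminals, centre at box x = -66, 77 mm above the bench, about 2 mm play all round. With the tab down it slides in the box's +x, at most 113 mm, to the end stop; 85 mm bares all terminals.
- cover_back (a point): Centre of the cover's upright rear face (45 mm behind its centre, 77 mm above the bench): the place to push, in the box's +x. The bench behind the box is clear.
- tab_top (a point): Where to press the snap tab: on its flat top, 8 mm beyond its middle, 37 mm ahead of the cover's front face. The tab is a black ribbed block, 48 (box x -16 to 32) by 32 mm, in the channel right in front of the cover. Unpressed, its top stands 10 mm above the rails (70 mm above the bench) and blocks the cover.
- snap_tab (a joint): How far the snap tab is pressed straight down, m: 0 up, 0.014 fully in (its top then 4 mm below the rail tops). It resists with about 6 N plus light damping and stays where it is left; the cover can pass over it only when it is in by more than 0.010.
- cover: The same cover; origin at the centre of its underside.
- jar: Loose glass jar with a lid, 60 mm across, 85 high, beside the box; origin under its centre. Leave alone.
- screwdriver: Loose screwdriver, 180 mm long, lying beside the box; origin near its middle. Leave alone.
- brush: Loose hand brush, 220 mm long, lying on the box's other side; origin near its middle. Leave alone.

How it is judged:
By the outcome, as a careful person would: the job done as asked, in the order asked, and still so for the second after the job is handed in, with the robot touching nothing.
It also fails if it takes over 42 s, if anything falls off the work surface, if the arm or the gripper's body presses on something with over 40 N, if the wrist force passes 120 N, or if a joint passes its speed limit or range.

## Working session

There is one attempt and no reset: what is moved stays moved. The work goes in short steps, Python scripts to look and compute and a shell command to move; the robot and the scene stay as the last step left them, time stands still between calls to the robot, and variables do not carry over. Pictures are saved under pics/ and viewed, and the job is handed in when it is done.

```bash
mkdir -p pics; python3 - <<'E'
from station import r
import cv2
s=r.read_state();print(s)
for n in("scene","top"):
    cv2.imwrite(f"pics/{n}0.png",r.camera(n)[:,:,::-1]);p=r.camera_params(n);print(n,p)
print(r.camera_params("wrist"))
E
```

```text
{'t': 0.0, 'qpos': array([ 1.19499279e+00,  1.26402446e-01, -4.06249143e-02,  1.40538229e+00,
       -3.61622234e-05,  1.57083246e+00]), 'joint_velocities': array([-0.00133479,  0.00179312, -0.00051181,  0.00098098,  0.00065917,
       -0.00122376]), 'joint_efforts': array([-1.74172957e-03, -4.35914290e+01,  3.52924454e+01,  1.72904431e-02,
       -9.69405079e-06,  2.97099582e-06]), 'eef_pos': array([0.19255885, 0.48801374, 0.25250892]), 'tcp_rot': array([ 0.13153589,  0.6947519 , -0.13266138,  0.69456394]), 'wrist_force': array([-0.67135466, -0.04438841, -1.57252581]), 'wrist_torque': array([ 0.00792091, -0.04720284, -0.03974015]), 'grip_width': 1.0026394335214737}
scene {'camera_matrix': array([[415.38859957,   0.        , 323.88405082],
       [  0.        , 415.38859957, 205.49199714],
       [  0.        ,   0.        ,   1.        ]]), 'T': array([[ 0.50739425,  0.64706952, -0.56908006,  1.10354814],
       [ 0.86161091, -0.37074505,  0.34666229, -0.23039416],
       [ 0.01333098, -0.66622004, -0.74563607,  0.76932891],
       [ 0.        ,  0.        ,  0.        ,  1.        
[... 259 characters left out ...]
9996606 , -0.02007065,  0.01660897,  0.07546651],
       [-0.01331465, -0.15436779, -0.98792373,  0.90872517],
       [ 0.        ,  0.        ,  0.        ,  1.        ]])}
{'camera_matrix': array([[331.98046816,   0.        , 318.07392775],
       [  0.        , 331.98046816, 196.01737212],
       [  0.        ,   0.        ,   1.        ]]), 'hand_eye': array([[ 6.98180417e-04, -2.83855081e-01,  9.58866938e-01,
        -1.20637462e-01],
       [ 9.99999752e-01,  2.91788327e-04, -6.41751864e-04,
        -3.63474362e-04],
       [-9.76216526e-05,  9.58867148e-01,  2.83855214e-01,
        -7.25924530e-02],
       [ 0.00000000e+00,  0.00000000e+00,  0.00000000e+00,
         1.00000000e+00]])}
```

View pics/top0.png

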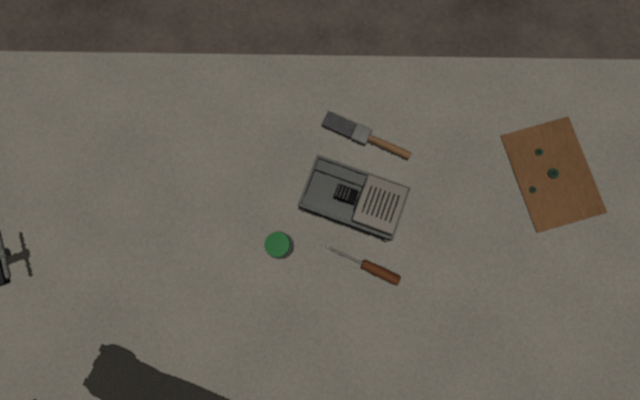

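View pics/scene0.png

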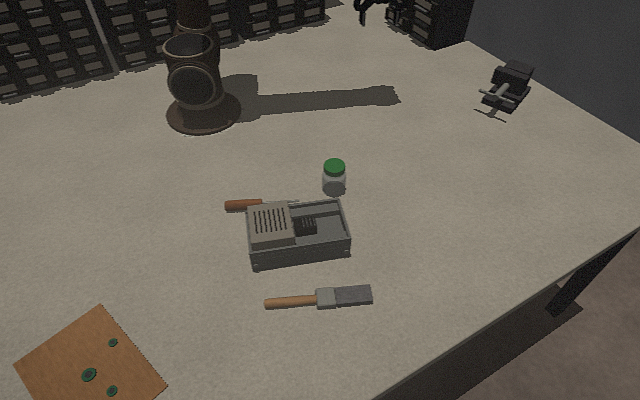

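The top view shows the cover at about (382,204), the tab at (346,194), the jar at (278,244), the screwdriver at (365,265) and the brush at (365,133). I'll zoom in for corners.

```bash
python3 - <<'E'
import cv2
a=cv2.imread("pics/top0.png")[140:260,280:430]
cv2.imwrite("pics/topz.png",cv2.resize(a,(750,600),interpolation=cv2.INTER_CUBIC))
a=cv2.imread("pics/scene0.png")[180:280,230:364]
cv2.imwrite("pics/scenez.png",cv2.resize(a,(800,597),interpolation=cv2.INTER_CUBIC))
E
```

```text
(no output)
```

View pics/topz.png

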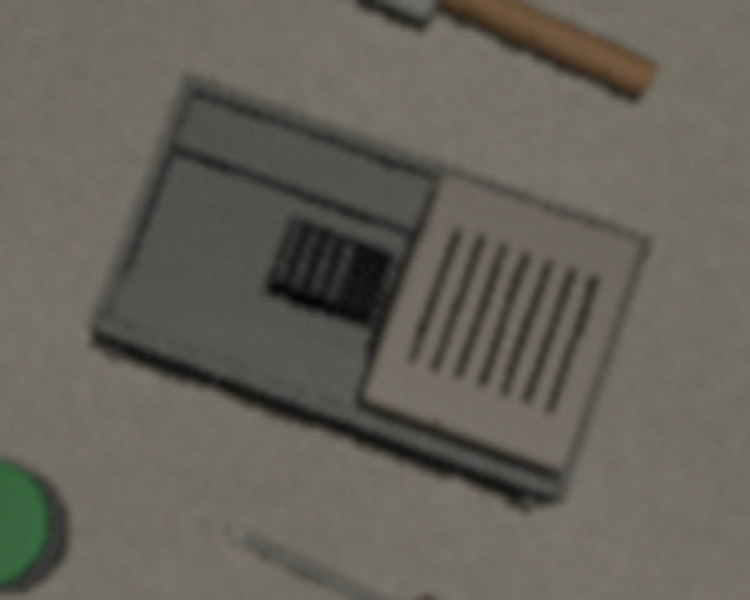

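View pics/scenez.png

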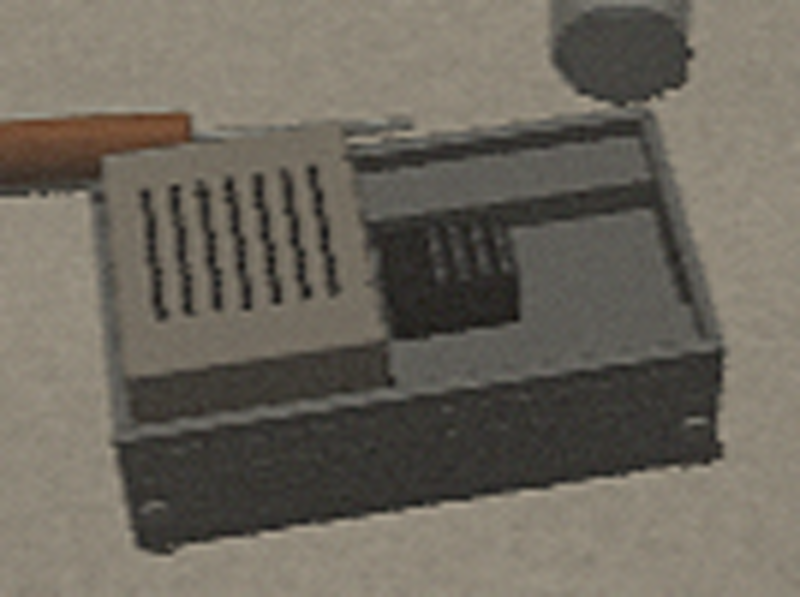

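```bash
cat > fit.py <<'E'
from station import r
import numpy as np
from scipy.optimize import least_squares
def proj(p,P):
    T=np.linalg.inv(p["T"]);c=(T[:3,:3]@P.T).T+T[:3,3];u=(p["camera_matrix"]@c.T).T;return u[:,:2]/u[:,2:]
top=[((441,168),(-21,-52,94)),((363,403),(-21,52,94)),((560,474),(-111,52,94)),((650,240),(-111,-52,94)),((187,75),(98,-60,70)),((97,335),(98,60,70))]
sc=[((103,157),(-111,52,94)),((342,125),(-21,52,94)),((388,345),(-21,-52,94)),((130,378),(-111,-52,94)),((655,108),(98,60,70)),((720,347),(98,-60,70)),((720,460),(98,-60,0))]
def prep(l,s,o):
    return (np.array([a for a,b in l],float)+.5)/s-.5+o, np.array([b for a,b in l])/1000.
D=[(r.camera_params("top"),)+prep(top,5,(280,140)),(r.camera_params("scene"),)+prep(sc,5.97,(230,180))]
def W(v,B):
    c,s=np.cos(v[2]),np.sin(v[2]);return B@np.array([[c,s,0],[-s,c,0],[0,0,1]])+[v[0],v[1],0]
def f(v,D):return np.concatenate([(proj(p,W(v,B))-U).ravel() for p,U,B in D])
for d in (D,D[:1],D[1:]):
    o=least_squares(f,[.45,0,1.3],args=(d,));print(o.x,np.degrees(o.x[2]));print(o.fun.reshape(-1,2).round(1).tolist())
E
python3 - <<'E'
exec(open('fit.py').read())
v=least_squares(f,[.45,0,1.3],args=(D,)).x
print(W(v,np.array([[.016,0,.07],[-.111,0,.077],[-.15,0,.077]])))
E
```

```text
[0.58743936 0.02423085 1.24335383] 71.23892717194694
[[-0.2, -0.7], [-1.0, -1.3], [1.1, -0.6], [-1.1, -0.7], [-1.1, -1.2], [-2.4, -1.9], [-1.5, -0.7], [-0.4, -1.1], [-0.8, -1.2], [-1.8, 0.1], [-1.5, -1.0], [0.3, -0.3], [-1.6, -0.2]]
[0.58520938 0.02263539 1.24608919] 71.39565135218395
[[0.5, 0.3], [-0.2, -0.2], [2.0, 0.4], [-0.3, 0.2], [-0.5, -0.1], [-1.7, -0.7]]
[0.59000054 0.02540027 1.24163017] 71.14016864467543
[[-0.5, -0.2], [0.6, -0.6], [0.3, -0.6], [-0.8, 0.7], [-0.5, -0.5], [1.4, 0.4], [-0.5, 0.4]]
[[ 0.59258532  0.03938073  0.07      ]
 [ 0.55173927 -0.0808715   0.077     ]
 [ 0.53919599 -0.11779935  0.077     ]]
```

```bash
cat > rel.py <<'E'
from station import r
import numpy as np
from scipy.spatial.transform import Rotation as R
def goal(p,th):  # tool x down, tool y along +-box y, the nearer
    s=r.read_state();Rc=R.from_quat(s["tcp_rot"])
    best=None
    for sg in(1,-1):
        y=sg*np.array([-np.sin(th),np.cos(th),0]);x=np.array([0,0,-1.]);Rg=R.from_matrix(np.c_[x,y,np.cross(x,y)])
        rv=(Rc.inv()*Rg).as_rotvec()
        if best is None or np.linalg.norm(rv)<np.linalg.norm(best[0]):best=(rv,Rg)
    rv,Rg=best;d=np.array(p)-s["eef_pos"]
    print("t",s["t"],"pos",s["eef_pos"].round(4),"F",s["wrist_force"].round(1),"q",s["qpos"].round(2),"w",round(s["grip_width"],2))
    print("turn units(now axes)",(np.degrees(rv)/5).round(2),"shift units in goal axes",(Rg.inv().apply(d)/.025).round(2),"now axes",(Rc.inv().apply(d)/.025).round(2))
    print("Rg cols",Rg.as_matrix().round(3).tolist())
E
python3 - <<'E'
from rel import *
goal([.593-.06*np.cos(1.243),.039-.06*np.sin(1.243),.21],1.2434)
E
```

```text
t 0.1 pos [0.1925 0.4881 0.2526] F [-0.4 -0.4  0.2] q [ 1.2   0.13 -0.04  1.41 -0.    1.57] w 1.0
turn units(now axes) [1.745e+01 1.000e-02 1.000e-02] shift units in goal axes [ 1.7  20.94 14.26] now axes [  1.72 -13.23  21.61]
Rg cols [[0.0, 0.947, -0.322], [0.0, -0.322, -0.947], [-1.0, 0.0, 0.0]]
```

```bash
python3 -m handwheel '[[1,[0,-0.6,1],[0,0,0]],[1,[0,-0.6,1],[0,0,0]],[1,[0,-0.6,1],[0,0,0]],[1,[0,-0.6,1],[0,0,0]],[1,[0,-0.6,1],[0,0,0]],[1,[0,-0.6,1],[0,0,0]],[1,[0,-0.6,1],[0,0,0]],[1,[0,-0.6,1],[0,0,0]],[1,[0,-0.6,1],[0,0,0]],[1,[0,-0.6,1],[0,0,0]],[1,[0,-0.6,1],[0,0,0]],[1,[0,-0.6,1],[0,0,0]],[1,[0,-0.6,1],[0,0,0]],[1,[0,-0.6,1],[0,0,0]],[1,[0,-0.6,1],[0,0,0]],[1,[0,-0.6,1],[0,0,0]],[1,[0,-0.6,1],[0,0,0]],[1,[0,-0.6,1],[0,0,0]],[1,[0,-0.6,1],[0,0,0]],[1,[0,-0.6,1],[0,0,0]]]' 30
python3 -m handwheel '[[1,[0.3,-0.6,0.8],[1,0,0]],[1,[0.3,-0.6,0.8],[1,0,0]],[1,[0.3,0,0],[1,0,0]],[1,[0.3,0,0],[1,0,0]],[1,[0.3,0,0],[1,0,0]],[1,[0.2,0,0],[1,0,0]],[1,[0,0,0],[1,0,0]],[1,[0,0,0],[1,0,0]],[1,[0,0,0],[1,0,0]],[1,[0,0,0],[1,0,0]],[1,[0,0,0],[1,0,0]],[1,[0,0,0],[1,0,0]],[1,[0,0,0],[1,0,0]],[1,[0,0,0],[1,0,0]],[1,[0,0,0],[1,0,0]],[1,[0,0,0],[1,0,0]],[1,[0,0,0],[1,0,0]],[1,[0,0,0],[0.45,0,0]]]'
python3 -m handwheel '[[1,[0,0,0],[0,0,0]]]'
python3 - <<'E'
from rel import *
import cv2
goal([.593-.06*np.cos(1.243),.039-.06*np.sin(1.243),.21],1.2434)
s=r.read_state();np.savez("w1.npz",p=s["eef_pos"],q=s["tcp_rot"])
cv2.imwrite("pics/w1.png",r.camera("wrist")[:,:,::-1])
E
```

```text
t: 2.6
eef_pos: [0.548, 0.0249, 0.2528]
tcp_rot: [0.132, 0.695, -0.132, 0.694]
wrist_force: [-0.0, -0.8, -0.1]
grip_width: 0.001
t: 4.85
eef_pos: [0.5717, -0.0179, 0.2103]
tcp_rot: [-0.575, -0.411, 0.576, -0.411]
wrist_force: [0.3, 0.4, -0.4]
grip_width: 0.001
t: 4.97
eef_pos: [0.5718, -0.0179, 0.2104]
tcp_rot: [-0.575, -0.412, 0.575, -0.412]
wrist_force: [-0.6, 0.1, -0.6]
grip_width: -0.0
t 4.975 pos [ 0.5718 -0.0179  0.2104] F [-0.6  0.1 -0.6] q [-0.03  0.22 -0.02  1.33  0.    1.87] w -0.0
turn units(now axes) [0.   0.   0.01] shift units in goal axes [ 0.01  0.07 -0.03] now axes [ 0.01  0.07 -0.03]
Rg cols [[0.0, 0.947, -0.322], [0.0, -0.322, -0.947], [-1.0, 0.0, 0.0]]
```

View pics/w1.png

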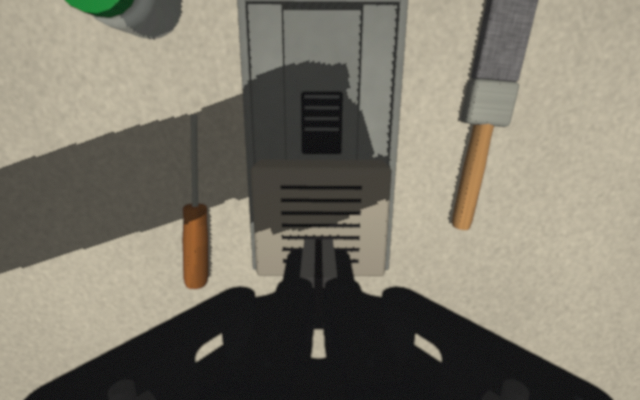

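```bash
python3 - <<'E'
import io,contextlib
with contextlib.redirect_stdout(io.StringIO()): exec(open('fit.py').read())
from scipy.spatial.transform import Rotation as R
d=np.load("w1.npz");T=np.eye(4);T[:3,:3]=R.from_quat(d["q"]).as_matrix();T[:3,3]=d["p"]
p=r.camera_params("wrist");p={"camera_matrix":p["camera_matrix"],"T":T@p["hand_eye"]}
w=[((250,164),(-21,52,94)),((389,164),(-21,-52,94)),((256,276),(-111,52,94)),((385,276),(-111,-52,94)),((302,93),(32,16,70)),((342,93),(32,-16,70)),((302,153),(-16,16,70)),((342,153),(-16,-16,70))]
Wd=(p,)+prep(w,1,(0,0))
for dd in([Wd],[Wd]+D):
    o=least_squares(f,[.58,.02,1.24],args=(dd,));print(o.x);print(o.fun.reshape(-1,2).round(1).tolist()[:8])
E
```

```text
[0.58799498 0.02431203 1.23915049]
[[-0.5, 1.7], [3.9, 2.4], [-0.4, 0.2], [0.2, 0.7], [-2.0, -3.0], [0.8, -2.8], [-1.3, 0.7], [-0.8, 0.9]]
[0.58787988 0.02430302 1.24069431]
[[-0.6, 1.9], [3.8, 2.3], [-0.3, 0.3], [0.3, 0.7], [-2.2, -2.9], [0.6, -2.8], [-1.4, 0.8], [-0.9, 0.9]]
```

```bash
python3 - <<'E'
from rel import *
goal([.5932,.0394,.10],1.2405)
E
```

```text
t 5.025 pos [ 0.5718 -0.0179  0.2104] F [0.4 0.3 0.4] q [-0.03  0.22 -0.02  1.33 -0.    1.87] w -0.0
turn units(now axes) [0.04 0.   0.01] shift units in goal axes [ 4.42  0.07 -2.45] now axes [ 4.42  0.08 -2.45]
Rg cols [[0.0, 0.946, -0.324], [0.0, -0.324, -0.946], [-1.0, 0.0, 0.0]]
```

```bash
python3 -m handwheel '[[1,[0,0.08,-0.85],[0.04,0,0]],[1,[0,0,-0.8],[0,0,0]],[1,[0,0,-0.8],[0,0,0]],[1,[0.8,0,0],[0,0,0]],[1,[0.8,0,0],[0,0,0]],[1,[0.8,0,0],[0,0,0]],[1,[0.8,0,0],[0,0,0]],[1,[0.8,0,0],[0,0,0]],[1,[0.4,0,0],[0,0,0]],[1,[0,0,0],[0,0,0]]]'
python3 -m handwheel '[[1,[0.1,0,0],[0,0,0]],[1,[0.1,0,0],[0,0,0]],[1,[0.1,0,0],[0,0,0]],[1,[0.1,0,0],[0,0,0]]]'
python3 - <<'E'
from rel import *
goal([.5932,.0394,.0775],1.2405)
E
```

```text
t: 6.28
eef_pos: [0.5935, 0.0401, 0.1002]
tcp_rot: [-0.575, -0.411, 0.576, -0.411]
wrist_force: [-0.2, 0.1, 0.7]
grip_width: 0.0
t: 6.78
eef_pos: [0.5939, 0.0394, 0.0912]
tcp_rot: [0.576, 0.411, -0.575, 0.411]
wrist_force: [-2.7, 0.5, 6.7]
grip_width: -0.001
t 6.775 pos [0.5939 0.0394 0.0912] F [-2.7  0.5  6.7] q [ 0.07  0.3  -0.18  1.09 -0.    1.97] w -0.0
turn units(now axes) [-0.01 -0.   -0.01] shift units in goal axes [ 0.55 -0.03  0.01] now axes [ 0.55 -0.03  0.01]
Rg cols [[0.0, 0.946, -0.324], [0.0, -0.324, -0.946], [-1.0, 0.0, 0.0]]
```

Contact came at about 6 N. I'll press on to the bottom stop.

```bash
for i in 1 ; do python3 -m handwheel '[[1,[0.1,0,0],[0,0,0]],[1,[0.1,0,0],[0,0,0]],[1,[0.1,0,0],[0,0,0]],[1,[0.1,0,0],[0,0,0]],[1,[0,0,0],[0,0,0]]]'; done
python3 -m handwheel '[[1,[0.08,0,0],[0,0,0]],[1,[0.08,0,0],[0,0,0]]]'
python3 -m handwheel '[[1,[0.05,0,0],[0,0,0]],[1,[0,0,0],[0,0,0]]]'
```

```text
t: 7.4
eef_pos: [0.5938, 0.0394, 0.0813]
tcp_rot: [0.576, 0.411, -0.575, 0.411]
wrist_force: [-1.8, 0.0, 3.6]
grip_width: -0.002
t: 7.65
eef_pos: [0.594, 0.0394, 0.0779]
tcp_rot: [0.576, 0.41, -0.575, 0.411]
wrist_force: [-6.3, -0.5, 20.1]
grip_width: 0.002
t: 7.9
eef_pos: [0.5939, 0.0394, 0.0779]
tcp_rot: [0.576, 0.41, -0.575, 0.411]
wrist_force: [-6.1, -0.9, 16.1]
grip_width: -0.003
```

```bash
python3 -m handwheel '[[1,[-0.3,0,0],[0,0,0]],[1,[-0.8,0,0],[0,0,0]],[1,[-1,0,0],[0,0,0]],[1,[-1,0,0],[0,0,0]],[1,[-0.3,0,0],[0,0,0]],[1,[0,0,0.8],[0,0,0]],[1,[0,0,1],[0,0,0]],[1,[0,0,1],[0,0,0]],[1,[0,0,1],[0,0,0]],[1,[0,0,1],[0,0,0]],[1,[0,0,1],[0,0,0]],[1,[0,0,0.9],[0,0,0]],[1,[0,0,0],[0,0,0]],[1,[0,0,0],[0,0,0]]]'
python3 - <<'E'
from rel import *
import cv2
th=1.2405
goal([.588-.15*np.cos(th),.0243-.15*np.sin(th),.090],th)
s=r.read_state();np.savez("w2.npz",p=s["eef_pos"],q=s["tcp_rot"])
a=r.camera("scene")[:,:,::-1][130:280,200:400];cv2.imwrite("pics/s2.png",cv2.resize(a,(800,600),interpolation=cv2.INTER_CUBIC))
cv2.imwrite("pics/w2.png",r.camera("wrist")[:,:,::-1])
E
```

```text
t: 9.65
eef_pos: [0.5387, -0.119, 0.1598]
tcp_rot: [-0.576, -0.411, 0.576, -0.41]
wrist_force: [-0.3, 0.3, 0.8]
grip_width: -0.001
t 9.65 pos [ 0.5387 -0.119   0.1598] F [-0.3  0.3  0.8] q [-0.22  0.19 -0.17  1.21  0.    1.69] w -0.0
turn units(now axes) [-0.02 -0.    0.01] shift units in goal axes [ 2.79  0.   -0.06] now axes [ 2.79  0.01 -0.06]
Rg cols [[0.0, 0.946, -0.324], [0.0, -0.324, -0.946], [-1.0, 0.0, 0.0]]
```

View pics/s2.png

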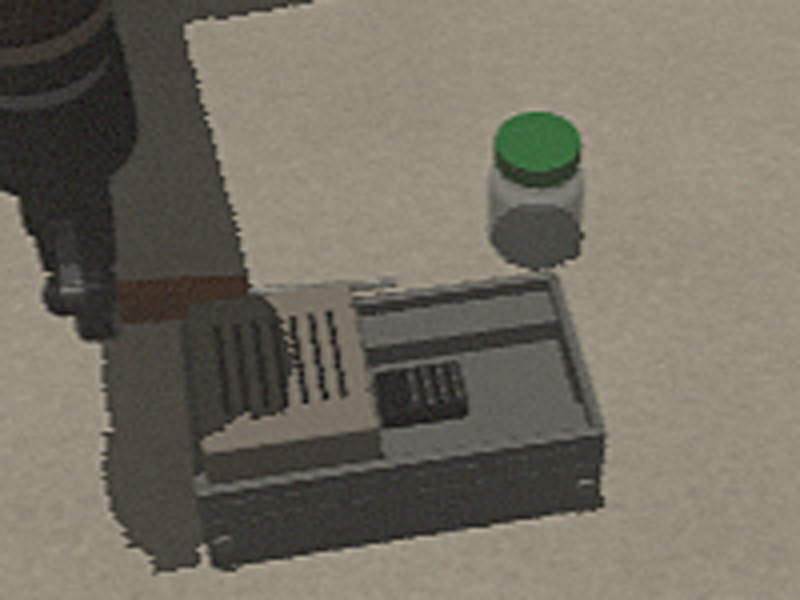

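View pics/w2.png

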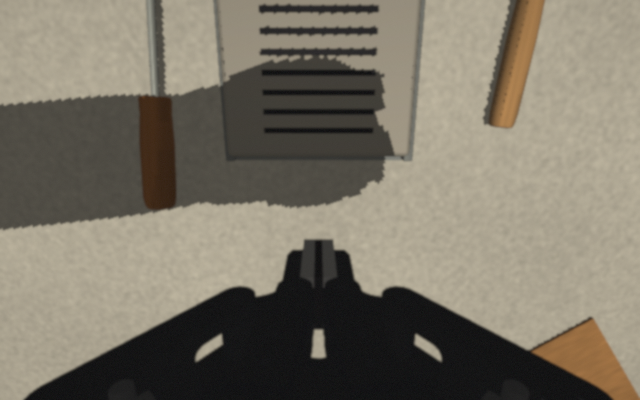

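The tab is now sunk, and the cover is centred under the tool (columns 228–410, tool at 319). Next I go down behind it.

```bash
python3 -m handwheel '[[1,[0.8,0,0],[0,0,0]],[1,[0.8,0,0],[0,0,0]],[1,[0.8,0,0],[0,0,0]],[1,[0.4,0,0],[0,0,0]],[1,[0,0,-0.2],[0,0,0]],[1,[0,0,-0.3],[0,0,0]],[1,[0,0,-0.2],[0,0,0]],[1,[0,0,0],[0,0,0]]]'
python3 -m handwheel '[[1,[0,0,-0.1],[0,0,0]],[1,[0,0,-0.1],[0,0,0]],[1,[0,0,-0.1],[0,0,0]]]'
python3 -m handwheel '[[1,[0,0,-0.1],[0,0,0]],[1,[0,0,-0.1],[0,0,0]],[1,[0,0,-0.1],[0,0,0]]]'
python3 - <<'E'
from rel import *
th=1.2405
goal([.588-.025*np.cos(th),.0243-.025*np.sin(th),.090],th)
E
```

```text
t: 10.75
eef_pos: [0.5454, -0.102, 0.0911]
tcp_rot: [0.576, 0.411, -0.575, 0.411]
wrist_force: [-0.6, -0.0, -0.3]
grip_width: -0.002
t: 11.12
eef_pos: [0.5474, -0.0953, 0.0905]
tcp_rot: [0.576, 0.411, -0.576, 0.411]
wrist_force: [0.3, -0.1, 0.3]
grip_width: -0.001
t: 11.5
eef_pos: [0.5498, -0.0883, 0.0905]
tcp_rot: [-0.575, -0.411, 0.576, -0.411]
wrist_force: [0.1, -1.6, 0.2]
grip_width: -0.0
t 11.5 pos [ 0.5498 -0.0883  0.0905] F [ 0.1 -1.6  0.2] q [-0.16  0.23 -0.27  1.07 -0.    1.74] w -0.0
turn units(now axes) [-0.01  0.01 -0.  ] shift units in goal axes [ 0.02 -0.01 -3.75] now axes [ 0.02 -0.02 -3.75]
Rg cols [[0.0, 0.946, -0.324], [0.0, -0.324, -0.946], [-1.0, 0.0, 0.0]]
```

```bash
python3 -m handwheel '[[1,[0,0,-0.15],[0,0,0]],[1,[0,0,-0.2],[0,0,0]],[1,[0,0,-0.2],[0,0,0]],[1,[0,0,-0.2],[0,0,0]]]'
python3 -m handwheel '[[1,[0,0,-0.2],[0,0,0]],[1,[0,0,-0.2],[0,0,0]],[1,[0,0,-0.2],[0,0,0]],[1,[0,0,-0.2],[0,0,0]]]'
python3 - <<'E'
from rel import *
import cv2
th=1.2405
goal([.588-.022*np.cos(th),.0243-.022*np.sin(th),.090],th)
a=r.camera("scene")[:,:,::-1][130:280,200:400];cv2.imwrite("pics/s3.png",cv2.resize(a,(800,600),interpolation=cv2.INTER_CUBIC))
E
```

```text
t: 12.0
eef_pos: [0.556, -0.0701, 0.0905]
tcp_rot: [-0.576, -0.411, 0.576, -0.411]
wrist_force: [-0.7, -1.8, 0.0]
grip_width: 0.002
t: 12.5
eef_pos: [0.5625, -0.0513, 0.0905]
tcp_rot: [-0.576, -0.411, 0.576, -0.411]
wrist_force: [-0.3, -1.6, -0.1]
grip_width: 0.002
t 12.5 pos [ 0.5625 -0.0513  0.0905] F [-0.3 -1.6 -0.1] q [-0.09  0.25 -0.25  1.07 -0.    1.81] w 0.0
turn units(now axes) [-0.01  0.    0.  ] shift units in goal axes [ 0.02 -0.02 -2.31] now axes [ 0.02 -0.02 -2.31]
Rg cols [[0.0, 0.946, -0.324], [0.0, -0.324, -0.946], [-1.0, 0.0, 0.0]]
```

View pics/s3.png

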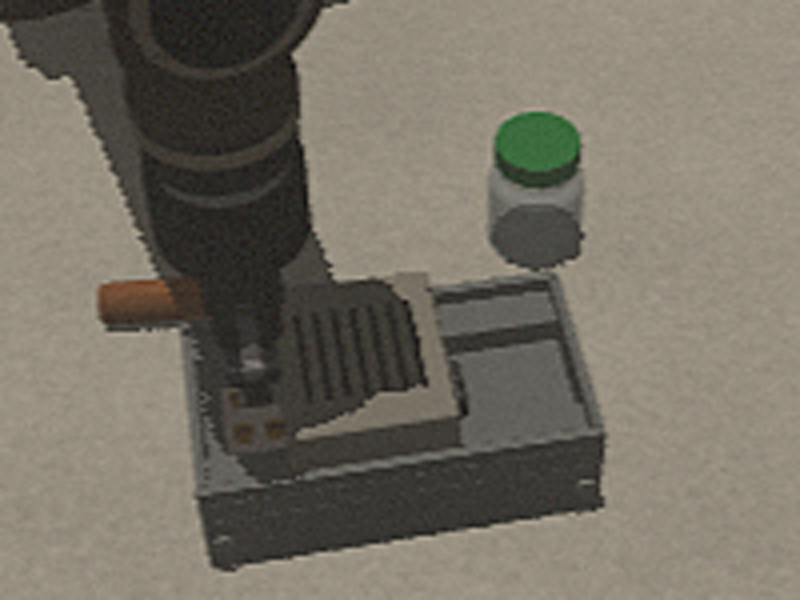

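The cover slides flat over the tab, with terminals showing at about (260,430). The push force is about 2 N.

```bash
python3 -m handwheel '[[1,[0,0,-0.2],[0,0,0]],[1,[0,0,-0.2],[0,0,0]],[1,[0,0,-0.2],[0,0,0]],[1,[0,0,-0.2],[0,0,0]],[1,[0,0,-0.2],[0,0,0]]]'
python3 -m handwheel '[[1,[0,0,-0.2],[0,0,0]],[1,[0,0,-0.2],[0,0,0]],[1,[0,0,-0.2],[0,0,0]],[1,[0,0,-0.2],[0,0,0]],[1,[0,0,-0.2],[0,0,0]]]'
python3 -m handwheel '[[1,[0,0,-0.15],[0,0,0]],[1,[0,0,-0.15],[0,0,0]],[1,[0,0,0],[0,0,0]]]'
python3 -m handwheel '[[1,[0,0,0.5],[0,0,0]],[1,[0,0,0.5],[0,0,0]],[1,[-0.8,0,0],[0,0,0]],[1,[-1,0,0],[0,0,0]],[1,[-1,0,0],[0,0,0]],[1,[-1,0,0.5],[0,0,0]],[1,[-1,0,1],[0,0,0]],[1,[0,0,1],[0,0,0]],[1,[0,0,0],[0,0,0]]]'
python3 - <<'E'
from rel import *
import cv2
s=r.read_state();print(s["t"]);np.savez("w4.npz",p=s["eef_pos"],q=s["tcp_rot"])
cv2.imwrite("pics/w4.png",r.camera("wrist")[:,:,::-1])
a=r.camera("top")[:,:,::-1][95:305,250:530];cv2.imwrite("pics/t4.png",cv2.resize(a,(800,600),interpolation=cv2.INTER_CUBIC))
a=r.camera("scene")[:,:,::-1][130:320,200:400];cv2.imwrite("pics/s4.png",cv2.resize(a,(632,600),interpolation=cv2.INTER_CUBIC))
E
```

```text
t: 13.18
eef_pos: [0.5707, -0.0276, 0.0906]
tcp_rot: [0.576, 0.411, -0.576, 0.411]
wrist_force: [0.4, 0.0, 0.4]
grip_width: -0.0
t: 13.8
eef_pos: [0.5788, -0.004, 0.0905]
tcp_rot: [-0.576, -0.411, 0.576, -0.411]
wrist_force: [-0.2, -0.6, 0.8]
grip_width: -0.0
t: 14.18
eef_pos: [0.5813, 0.0032, 0.0905]
tcp_rot: [0.576, 0.411, -0.575, 0.411]
wrist_force: [0.9, 0.3, -0.3]
grip_width: 0.002
t: 15.3
eef_pos: [0.552, -0.0819, 0.2111]
tcp_rot: [0.576, 0.41, -0.576, 0.41]
wrist_force: [0.3, 1.0, 0.0]
grip_width: 0.001
15.3
```

View pics/w4.png

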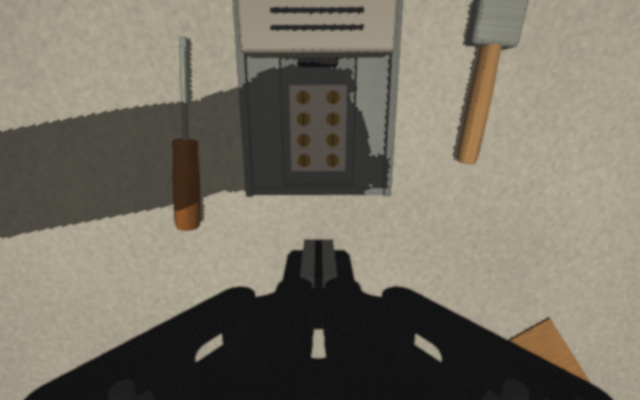

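View pics/s4.png

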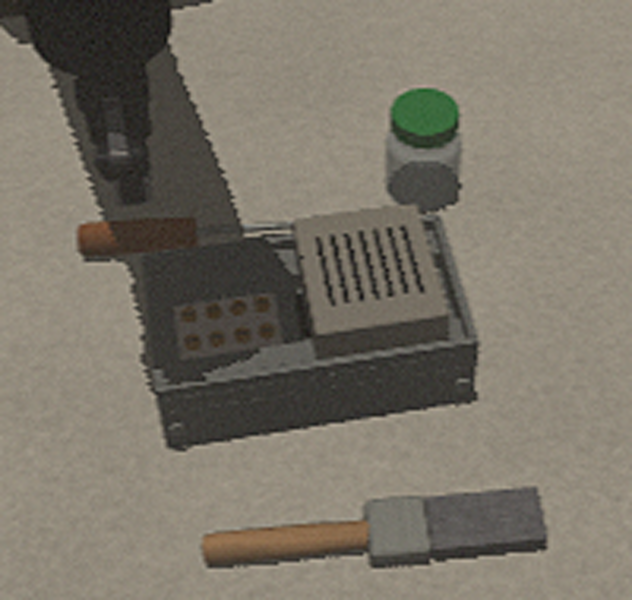

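View pics/t4.png

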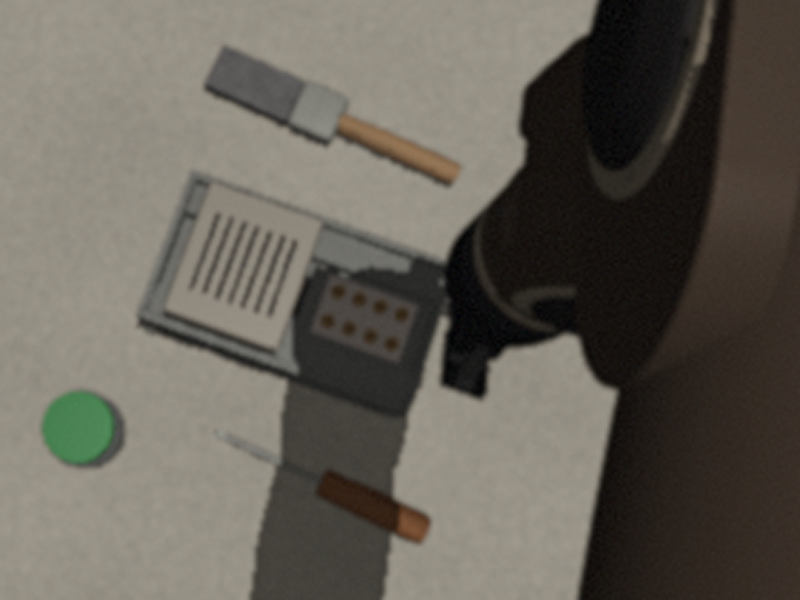

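```bash
python3 - <<'E'
from rel import *
d=np.load("w4.npz");Rt=R.from_quat(d["q"]).as_matrix();p=r.camera_params("wrist");K=p["camera_matrix"];H=p["hand_eye"]
th=1.2405
for u,v,z in((245,52,.094),(393,52,.094),(318,85,.052),(318,171,.052)):
    dr=Rt@H[:3,:3]@np.linalg.solve(K,[u,v,1]);o=Rt@H[:3,3]+d["p"];P=o+dr*(z-o[2])/dr[2]-[.588,.0243,0]
    print(P[0]*np.cos(th)+P[1]*np.sin(th),-P[0]*np.sin(th)+P[1]*np.cos(th))
s=r.read_state();print(s["t"],s["wrist_force"].round(1))
E
```

```text
-0.011236672851507565 0.04785173312934743
-0.01162032409386519 -0.050078513569272586
-0.030705309478252625 -0.0003900624410705534
-0.10085551932752886 -0.00010385934864935373
15.45 [ 0.2 -0.6  0.2]
```

The cover's rear edge is at box x = -11 mm, so it has travelled about 100 mm. That leaves about 19 mm between it and the terminal strip, and it lies square and flat.

```bash
python3 -c "
from station import r
print(r.job_done())"
```

```text
the job is handed in; nothing more can be done
None
```

The terminals are bare and the job is handed in, at about 15.5 s on the robot's clock.

- **Tab:** I pressed it straight down until the force rose from about 6 N to 20 N. The fingertips were then 56 mm above the bench, which is the tab's fully pressed height.
- **Cover:** I pushed it from behind along the rails at about 2 N, with no lifting, then backed off and rose clear.
- **Last checks:** All 8 brass screws are visible in all three cameras. The cover's rear edge measures at box x = -11 mm, about 100 mm of travel against the 85 mm needed. It lies flat and square, short of the end stop.
- **Other objects:** The jar, screwdriver and brush look undisturbed in the pictures; I judged this by eye and did not measure them.
- **Disagreements:** The cameras' box poses differed by up to about 5 mm. I used the combined fit with the wrist camera, and both contacts came within a few millimetres of where it predicted. In the last part of the push the force read near zero, but the final pictures show the cover came to rest where intended.

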